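# Refill the shoe-wax tin rack

### The arm

A 6-joint arm with a two-finger parallel gripper is mounted at the origin on the work surface. World frame = base frame: x ahead of the robot, y to its left, z up, the work surface at z = 0. Lengths are in m, angles in rad, forces in N, time in s.
With the tool pointing down it reaches from about 0.4 to 0.825 m from the base axis. Payload 7 kg.
Tool frame: the origin (TCP) lies midway between the tips of the shut fingers; the grasp point (between the pads) lies 19 mm behind it (env.grip_depth is the distance from the TCP to the grasp point, in m); z points along the fingers, y is the direction in which the jaws open and shut (so a half turn about z gives the same grasp; the last joint's range is limited). The gripper opens to 88 mm and grips with 3 to 60 N. Pads are 19 mm wide; open, the fingers measure 130 mm over their backs; the gripper's body (78 mm by 193 mm) begins 47 mm behind the grasp point.
Start: joints at [-1.056, 0.359, 0.012, 0, -1.224, -0.288], TCP at [0.152, -0.658, 0.227] pointing down, gripper open.
Joint ranges: [-3.07, 3.07], [-1.43, 2.12], [-1.02, 1.25], [-3.03, 1.67], [-3.05, -0], [-3.03, 3.03]. Speed limits (rad/s): [2.39, 2.39, 3.01, 3.14, 3.14, 3.14].

### API

Orientations are given as [roll, pitch, yaw] about the fixed x, y, z axes, in that order (R = Rz(yaw) Ry(pitch) Rx(roll)).
In Python, from plant import status, snapshot, env gives the robot as it stands.
- The arm moves only by the shell command python3 -m jog 'ROWS' [OPENING] [FORCE]. ROWS is JSON, a list of rows, each a list of 4 numbers: the shift along the world's x, y, z in m, then the turn about the world's z in degrees. A call has 1 to 8 rows; each row is the pose to reach, as a shift and turn from the pose commanded when the call began; what a row does not reach only later rows make up. A row lasts 1/8 s, in which the tool goes at most 62.5 mm and 10.7 degrees, less where a joint would pass 70% of its speed; a pose out of reach is approached as far as the arm can. A call with a gripper value outside its range is refused whole. OPENING is the finger opening in m, from 0 to 0.0876, set as the call begins (- or left out, the last holds). The fingers move at their own pace and stop on an object; FORCE is the grip in N (left out, the last holds). Time passes only in rows, so rows that repeat a pose let the fingers close. It gives the time, the measured TCP pose, the force and the opening at its end, in the units of the state.
- status.read_state(): the state, without advancing time (a new reading comes with each control period).
- snapshot(name): name is "side" or "top" or "wrist"; returns a dict with "color" (420x560x3 uint8, red, green, blue), "fx", "fy", "cx", "cy" (pixels), "R" (3x3) and "t" (3): a world point X has camera coordinates R X + t. Camera axes: x right, y down, z forward; pixel columns grow to the right and rows downward; lengths in m; the calibration is good to about 2 mm. A picture is of the moment at which its call begins. There is no depth.
- env.hand_in(): hands the job in, once; it reports no verdict.
The state is a dict: "clock": time; "qpos": joint angles; "qd": joint speeds; "effort": joint torques, N m; "eef_pos": TCP position; "eef_rot": TCP orientation; "force": force on the tool from outside, world axes, zero at the start; "torque": the same for the moment, N m; "gripper_width": opening from 0.0 (shut) to 1.0 (fully open).
Only numpy, scipy, OpenCV 4.12 (cv2) and the standard library are available. Lean on these libraries where they do the work, as an engineer would, in place of code of your own. Each camera call takes 0.05 s, during which the arm holds its last target.

### The job

Put the larger round shoe-wax tin into the upper end of the sloped feed rack, lying flat and the same way up as it is now, and push it down the channel past the felt brake until it rests against the sprung gate and presses it in just slightly. Push gently so the gate is never forced far back; leave the tin there, still bearing on the gate, and do not disturb the other things on the shelf.

Things in the scene. Friction and masses are not known exactly. Their poses are not given: they have to be found in the camera images.
- tin: The larger flat round metal tin, 56 mm diameter, 24 mm high, about 80 to 170 g, lying flat on the shelf left or right of the rack. Origin: centre of its underside; z up along its axis. The other tin, only 36 mm across and 16 mm high, is not to be moved.
- channel: Fixed sloped channel of the rack, 285 mm long, open on top and at its upper end, falling 12 degrees away from the robot. Origin: floor surface, mid-width, upper end (92 mm above the shelf). x downhill along the floor, y across (left looking downhill), z square to the floor. White floor, clear walls 22 mm high; inner width 60 mm (y -30 to +30) for x = 0 to 95 mm; the -y wall runs the full length.
- brake_mouth (a point): Point on the channel floor at x = 100 mm, where the grey felt brake bar begins on the +y side. Lead-in slants from y = +34 to +22 mm until x = 130 mm, then the face is straight at y = +22 to x = 255 mm. Sprung: gives up to 12 mm to +y, presses the tin on the other wall with about 3.5 N. Drag on a tin whose centre is past x = 147 mm: steady, 5 to 12 N, differs each time; the tin never slides down by itself.
- gate_nearest (a point): Point on the channel floor at x = 193 mm: the farthest uphill that the untouched gate's uphill face can be. The gate (aluminium plate 40 mm wide, 20 mm high, before a dark block) is clamped at a place that differs each time and is not measured: its face lies 0 to 42 mm downhill of this point, so a tin just touching has its centre at x = 165 to 207 mm in the channel's frame.
- gate_farthest (a point): Point on the channel floor at x = 235 mm: the farthest downhill that the untouched gate's face can be. The gate is sprung: it begins to give at 1.6 N on it, then 0.8 N more per mm, up to 10 mm; its block does not give. Pushed in by 1 to 5 mm is right, beyond 7 mm is forced. When the tin is let go the gate may push it back slightly, but the brake's drag holds it.
- small_tin: Bystander: small round tin, 36 mm diameter, 16 mm high, on the side of the rack where the larger tin is not. Origin: centre of its underside.
- flask: Bystander: upright steel hip flask, 24 x 90 x 105 mm plus a cap (129 mm in all). Origin: centre of its underside.
- vase: Bystander: ceramic vase, 100 mm across, 165 mm high. Origin: centre of its underside.
- brush: Bystander: shoe brush 150 x 48 x 41 mm lying bristles down. Origin: centre of its underside.
Not all that is in view belongs to the job. What is shaped like the tin but blue or green is not meant.

How it is judged:
On the way, in this order (a step that is already met when the one before it is completed fails the run):
1. the larger tin lies flat in the upper part of the channel, before the brake has gripped it (y of tin in the frame of channel between -0.008 and 0.008 m and z of tin in the frame of channel between -0.005 and 0.005 m and angle between the z axis of tin and the z axis of channel, either way round below 0.12 rad and x of tin in the frame of channel between 0.015 and 0.115 m), for 0.2 s.
2. the tin, lying flat in the lower channel, presses on the gate with at least 1.2 N (y of tin in the frame of channel between -0.008 and 0.008 m and z of tin in the frame of channel between -0.005 and 0.005 m and angle between the z axis of tin and the z axis of channel, either way round below 0.12 rad and x of tin in the frame of channel above 0.14 m and contact force between tin and gate_c0 above 1.2 N), for 0.2 s.
At the end, for the whole second after the job is handed in: The larger tin lies flat (within 0.12 rad) between the channel's walls in its lower part, at rest, still bearing on the gate, with 0.8 to 7 N (y of tin in the frame of channel between -0.008 and 0.008 m and z of tin in the frame of channel between -0.005 and 0.005 m and angle between the z axis of tin and the z axis of channel, either way round below 0.12 rad and x of tin in the frame of channel above 0.14 m and contact force between tin and gate_c0 between 0.8 and 7 N and linear speed of tin below 0.01 m/s); the robot touches nothing.
It fails at once if the gate is forced: the tin presses on it with more than 8 N (pushed in by 8 mm) (contact force between tin and gate_c0 above 8 N).
It fails at once if another thing is shifted by more than 25 mm (distance of any of small_tin, flask, vase, brush from where it was at the start of the episode above 0.025 m).
It also fails if it takes over 72 s, if anything falls off the work surface, if the arm or the gripper's body presses on something with over 40 N, if the wrist force passes 120 N, or if a joint passes its speed limit or range.

## Working session

There is one attempt and no reset: what is moved stays moved. The work goes in short steps, Python scripts to look and compute and a shell command to move; the robot and the scene stay as the last step left them, time stands still between calls to the robot, and variables do not carry over. Pictures are saved under pics/ and viewed, and the job is handed in when it is done.

```bash
ls; mkdir -p pics; python3 - <<'E'
from plant import status,snapshot,env
import cv2
print(status.read_state(), env.grip_depth)
for n in("side","top","wrist"):
    s=snapshot(n); cv2.imwrite(f"pics/{n}0.png",s["color"][:,:,::-1]); print(n,s["fx"],s["fy"],s["cx"],s["cy"],s["R"],s["t"])
E
```

```text
pics
{'clock': 0.0, 'qpos': array([-1.05588745e+00,  3.59355396e-01,  1.10518411e-02, -3.51384228e-04,
       -1.22409562e+00, -2.88074247e-01]), 'qd': array([ 3.71851705e-04, -8.51362286e-05, -3.85419167e-05,  7.29745773e-04,
        7.59227755e-04, -1.34942073e-03]), 'effort': array([-2.16271983e-04, -5.82713413e+01,  2.93057799e+01,  6.99729100e+00,
        6.75010946e-03, -1.94868935e-04]), 'eef_pos': array([ 0.15164826, -0.65723747,  0.22563977]), 'eef_rot': array([ 3.13996200e+00, -1.38711141e-04, -2.91487758e+00]), 'force': array([-0.22374704,  0.1915197 ,  0.62971636]), 'torque': array([-0.03031882, -0.01585919,  0.03634672]), 'gripper_width': 1.0036906148497287} 0.0188
side 422.2747369761467 422.2747369761467 278.0841416227823 214.40077956173587 [[-0.99762146 -0.06622969  0.01910635]
 [-0.06174081  0.73529859 -0.67492523]
 [ 0.03065122 -0.67449953 -0.73763872]] [0.5546952  0.08028455 1.26810005]
top 418.97959503746506 418.97959503746506 277.9854369336436 210.17620426754385 [[-0.01887535 -0.99975698  0.01138882]
 [-0.9894055   0.01703753 -0.14417519]
 [ 0.14394611 -0.01398952 -0.98948664]] [0.03294622 0.57906509 1.1136977 ]
wrist 364.64736325694355 364.64736325694355 278.3990784585367 210.2901938936355 [[-0.22390939  0.974609    0.00137273]
 [ 0.94452133  0.21664926  0.24686545]
 [ 0.24029989  0.05657206 -0.96904879]] [ 0.67422114 -0.03163666  0.38825952]
```

View pics/side0.png

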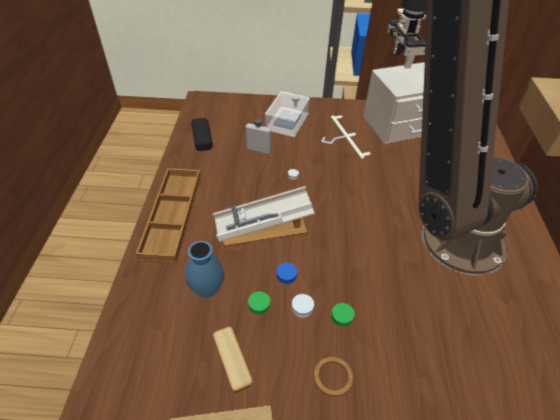

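View pics/top0.png

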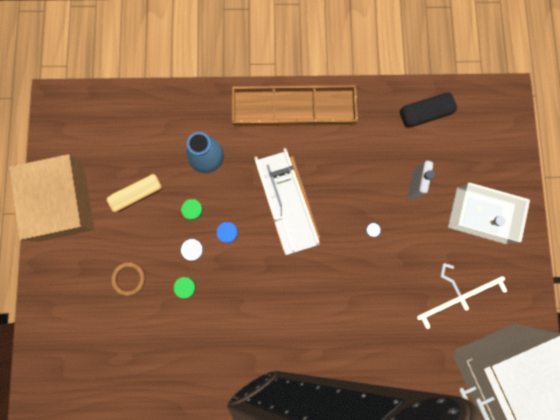

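View pics/wrist0.png

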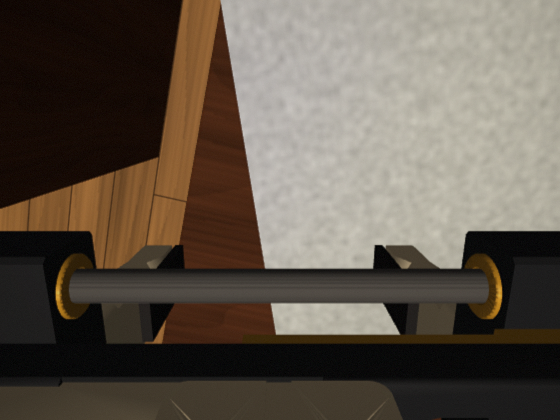

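The silver tin sits at top (191,249) and side (303,306). The small silver one is at top (373,230). The blue tin at top (227,232) and the green ones at (191,209) and (184,288) are excluded by colour. I'll confirm this in enlarged crops.

```bash
python3 - <<'E'
import cv2,numpy as np
t=cv2.imread("pics/top0.png");s=cv2.imread("pics/side0.png")
def c(im,x,y,w,h,k,n): cv2.imwrite(n,cv2.resize(im[y:y+h,x:x+w],None,fx=k,fy=k,interpolation=cv2.INTER_CUBIC))
c(t,160,195,90,100,6,"pics/c_tin.png"); c(t,245,140,90,120,5,"pics/c_rack.png"); c(s,200,180,130,70,6,"pics/c_racks.png"); c(s,240,250,120,80,6,"pics/c_tins.png")
E
```

```text
(no output)
```

View pics/c_tin.png

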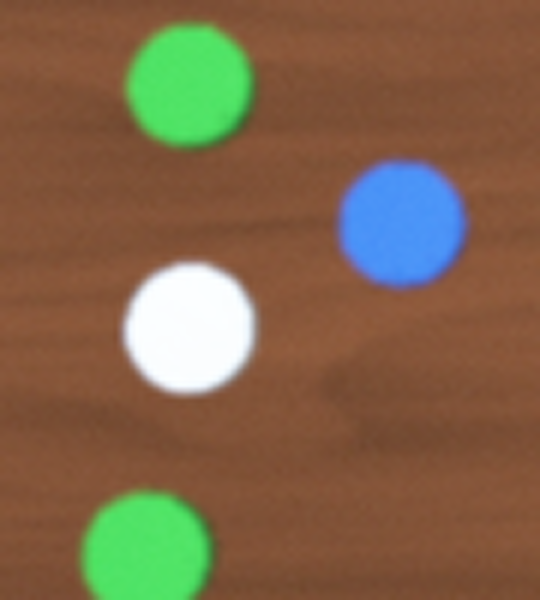

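View pics/c_rack.png

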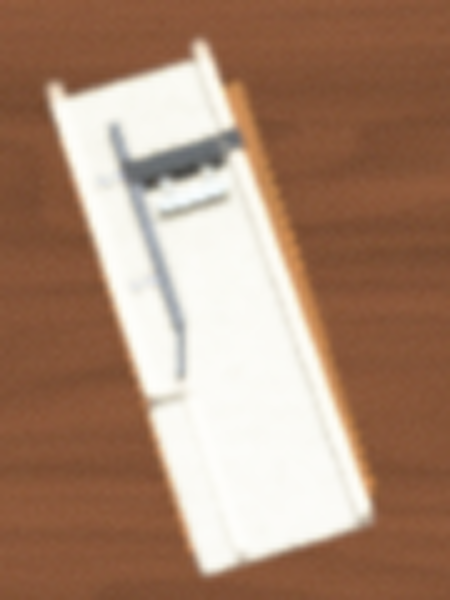

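View pics/c_racks.png

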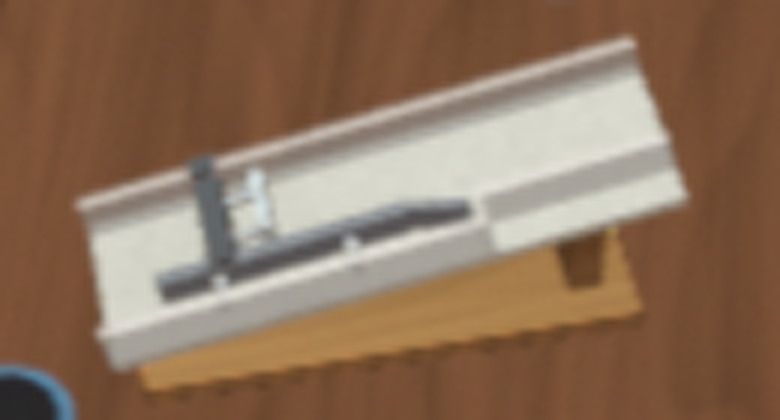

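View pics/c_tins.png

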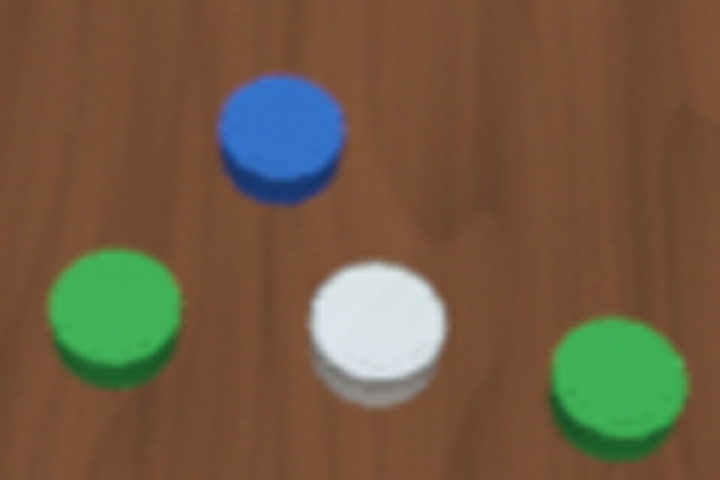

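The silver tin, at top (191,249), is full size: about 22 px across, the same as the coloured ones. The small one is about 14 px. So the tin meant is the silver one at left. Now for the tin position and the rack pose.

```bash
cat > h.py <<'E'
import numpy as np,cv2
from scipy.spatial.transform import Rotation as Ro
def P(s,X):
    c=np.asarray(X)@s["R"].T+s["t"]; return np.stack([s["fx"]*c[...,0]/c[...,2]+s["cx"],s["fy"]*c[...,1]/c[...,2]+s["cy"]],-1)
def back(s,u,v,z):
    d=s["R"].T@np.array([(u-s["cx"])/s["fx"],(v-s["cy"])/s["fy"],1]); c=-s["R"].T@s["t"]
    return c+d*(z-c[2])/d[2]
def chan(x,y,yaw,z=0.092): # returns fn local->world
    Rm=Ro.from_euler('ZY',[yaw,np.radians(12)]).as_matrix()
    return lambda L:np.asarray(L)@Rm.T+np.array([x,y,z])
E
python3 - <<'E'
from h import *
from plant import snapshot
import pickle
S={n:snapshot(n) for n in("side","top")}; pickle.dump(S,open("S.pkl","wb"))
for n in S: print(n,"cam",-S[n]["R"].T@S[n]["t"])
s=S["top"]; im=s["color"].astype(int)
for n,(x0,y0,x1,y1) in {"top":(165,232,215,268),"side":(285,290,320,322)}.items():
    a=S[n]["color"][y0:y1,x0:x1].astype(int); m=(a.min(2)>(150 if n=="top" else 190)); v,u=np.nonzero(m)
    print(n,u.mean()+x0,v.mean()+y0,len(u),back(S[n],u.mean()+x0,v.mean()+y0,0.024))
U=lambda x,y:(245+x/5,140+y/5)
a=[back(s,*U(360,520),0.092),back(s,*U(240,558),0.092)]; print(a,np.linalg.norm(a[0]-a[1]))
lo=[back(s,*U(62,95),0.092-.285*np.sin(.2094)+.02),back(s,*U(200,60),.092-.285*.2079+.02)];print(lo)
E
```

```text
side cam [0.51946385 0.83303706 0.97898756]
top cam [0.4132396  0.03865247 1.18510059]
top 191.18666666666667 249.26133333333334 375 [0.47740858 0.26354703 0.024     ]
side 302.6948051948052 303.2564935064935 308 [0.47545845 0.26383778 0.024     ]
[array([ 0.48135148, -0.07689112,  0.092     ]), array([ 0.46275476, -0.01378627,  0.092     ])] 0.06578799711577339
[array([0.72265991, 0.07713703, 0.05275618]), array([ 7.41529227e-01, -8.42190921e-06,  5.27485000e-02])]
```

```bash
cat > ov.py <<'E'
from h import *
import pickle,sys
S=pickle.load(open("S.pkl","rb"))
def ov(p,tag):
    f=chan(*p)
    for n,(x0,y0,w,h,k) in {"top":(245,140,90,120,5),"side":(200,180,130,70,6)}.items():
        im=cv2.resize(S[n]["color"][y0:y0+h,x0:x0+w,::-1],None,fx=k,fy=k,interpolation=cv2.INTER_CUBIC)
        def L(a,b,c):
            q=(P(S[n],f(np.array([a,b])))-[x0,y0]+.5)*k
            cv2.line(im,*[tuple(int(round(z)) for z in r) for r in q],c,1,cv2.LINE_AA)
        for yy,xe in((-.03,.285),(.03,.095)):
            L([0,yy,0],[xe,yy,0],(0,0,255)); L([0,yy,.022],[xe,yy,.022],(255,0,0)); L([0,yy,0],[0,yy,.022],(0,160,0));L([xe,yy,0],[xe,yy,.022],(0,160,0))
        L([0,-.03,0],[0,.03,0],(0,0,255)); L([.285,-.03,0],[.285,.03,0],(0,0,255))
        for z in(0,.02): L([.1,.034,z],[.13,.022,z],(0,200,255)); L([.13,.022,z],[.255,.022,z],(0,200,255))
        L([.193,-.02,0],[.193,.02,0],(255,0,255));L([.235,-.02,0],[.235,.02,0],(255,0,255))
        cv2.imwrite(f"pics/ov_{n}_{tag}.png",im)
ov([float(a) for a in sys.argv[1:4]],sys.argv[4])
E
python3 ov.py 0.472 -0.045 0.29 a
```

```text
(no output)
```

View pics/ov_top_a.png

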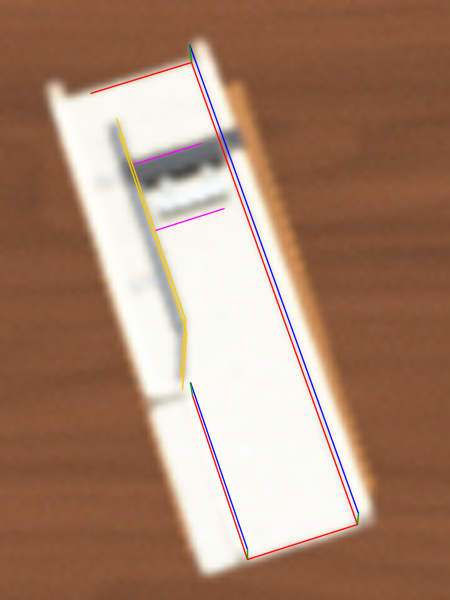

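View pics/ov_side_a.png

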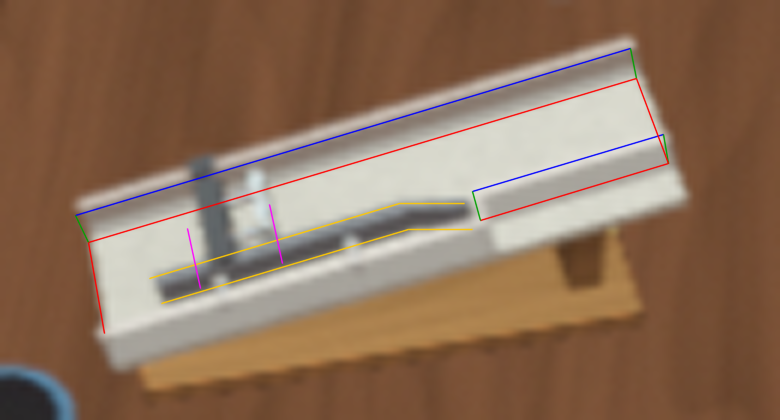

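```bash
python3 -m jog '[[0.038,0.033,0.02,10],[0.076,0.066,0.03,20],[0.114,0.1,0.03,30],[0.15,0.133,0.03,40],[0.19,0.166,0.03,50],[0.228,0.2,0.03,60],[0.266,0.233,0.03,70],[0.3,0.266,0.03,80]]' 0.072 20; python3 -m jog '[[0,0.06,0,5],[0,0.12,0,10],[0,0.18,0,13.6],[0.005,0.24,0,13.6],[0.01,0.3,0,13.6],[0.02,0.36,0,13.6],[0.024,0.42,0,13.6],[0.024,0.48,0,13.6]]'; python3 -m jog '[[0,0.06,0,0],[0,0.12,0,0],[0,0.175,-0.03,0],[0,0.175,-0.08,0],[0,0.175,-0.08,0]]'
python3 -c "
from plant import status,snapshot
import cv2
print(status.read_state()['qpos'])
s=snapshot('wrist'); cv2.imwrite('pics/w1.png',s['color'][:,:,::-1])"
```

```text
clock: 1.25
eef_pos: [0.4529, -0.3904, 0.2566]
eef_rot: [-3.141, -0.0, -1.512]
force: [-0.6, -0.1, -0.6]
gripper_width: 0.822
clock: 2.25
eef_pos: [0.4756, 0.0903, 0.2568]
eef_rot: [-3.141, 0.0, -1.281]
force: [1.2, 0.1, -0.5]
gripper_width: 0.821
clock: 2.88
eef_pos: [0.4736, 0.262, 0.1732]
eef_rot: [3.135, -0.004, -1.281]
force: [0.3, 0.0, 0.1]
gripper_width: 0.826
[ 8.66922454e-01  1.86742707e-01 -3.53710184e-01 -9.83513952e-04
 -1.03812715e+00 -5.76247638e-01]
```

View pics/w1.png

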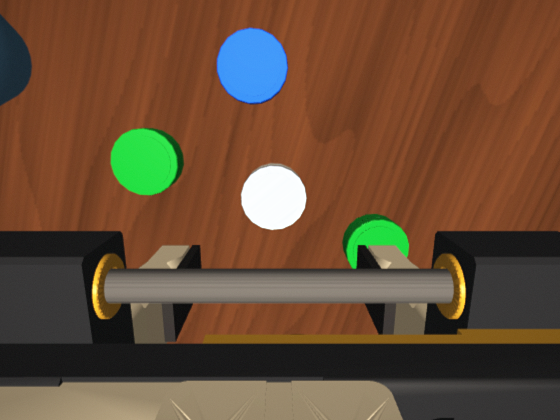

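The wrist view shows the silver tin at (273,197), between the green tins at (146,162) and (377,245), with the blue tin at (252,65). I'll cross-check the tin's position from it.

```bash
python3 - <<'E'
from h import *
from plant import snapshot,status
s=snapshot("wrist"); a=s["color"][150:240,220:330].astype(int); v,u=np.nonzero(a.min(2)>170)
print(u.mean()+220,v.mean()+150,len(u),back(s,u.mean()+220,v.mean()+150,.024)); print(status.read_state()["eef_pos"])
E
```

```text
276.1330834114339 196.24742268041237 3201 [0.47702963 0.26304256 0.024     ]
[0.47632249 0.26316898 0.17777366]
```

```bash
python3 -m jog '[[0,0,-0.05,0],[0,0,-0.1,0],[0,0,-0.13,0],[0,0,-0.15,0],[0,0,-0.168,0],[0,0,-0.168,0],[0,0,-0.168,0]]'; python3 -m jog '[[0,0,0,0],[0,0,0,0],[0,0,0,0],[0,0,0,0],[0,0,0,0]]' 0.04 20;  python3 -m jog '[[0,0,0.03,0],[0,0,0.07,0],[0,0,0.12,0],[0,0,0.16,0],[0,0,0.16,0],[0,0,0.16,0]]'
python3 -c "
from plant import status,snapshot
import cv2
print(status.read_state()['gripper_width']*.0876,status.read_state()['eef_pos'])
s=snapshot('side'); cv2.imwrite('pics/s2.png',cv2.resize(s['color'][200:340,200:400,::-1],None,fx=4,fy=4))"
```

```text
clock: 3.85
eef_pos: [0.4771, 0.2641, 0.0105]
eef_rot: [-3.139, 0.001, -1.281]
force: [0.5, -0.6, 0.2]
gripper_width: 0.823
clock: 4.47
eef_pos: [0.4761, 0.2636, 0.0093]
eef_rot: [-3.141, 0.0, -1.281]
force: [-1.6, -1.0, 6.0]
gripper_width: 0.633
clock: 5.22
eef_pos: [0.4752, 0.263, 0.168]
eef_rot: [3.141, 0.0, -1.281]
force: [-0.3, 0.1, -1.3]
gripper_width: 0.632
0.0553550500960795 [0.47517161 0.26298912 0.16799207]
```

View pics/s2.png

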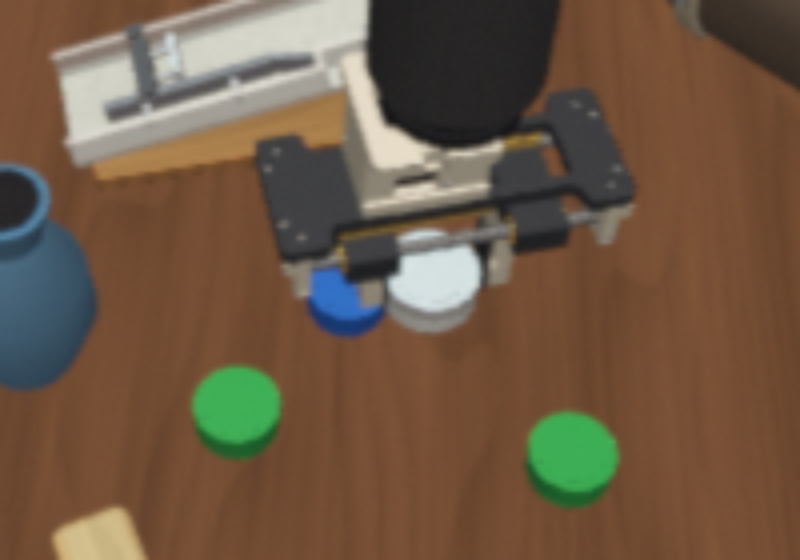

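The tin is held (opening 55 mm) and lifted. Moving above the rack's upper end, then looking.

```bash
python3 -m jog '[[0,-0.04,0.03,0],[0.01,-0.1,0.04,0],[0.02,-0.16,0.04,0],[0.03,-0.22,0.04,0],[0.04,-0.27,0.04,0],[0.043,-0.294,0.04,0],[0.043,-0.294,0.04,0],[0.043,-0.294,0.04,0]]'
cat > ov2.py <<'E'
from h import *
from plant import snapshot,status
import sys
p=[float(a) for a in sys.argv[1:4]]; f=chan(*p)
st=status.read_state(); print(st["eef_pos"],st["eef_rot"],st["clock"])
for n in sys.argv[5:]:
    s=snapshot(n); x0,y0,w,h,k={"wrist":(0,0,560,420,1.4),"top":(245,140,90,120,5),"side":(200,160,130,90,6)}[n]
    im=cv2.resize(s["color"][y0:y0+h,x0:x0+w,::-1],None,fx=k,fy=k,interpolation=cv2.INTER_CUBIC); cv2.imwrite(f"pics/raw_{n}_{sys.argv[4]}.png",im)
    def L(a,b,c):
        q=(P(s,f(np.array([a,b])))-[x0,y0]+.5)*k
        cv2.line(im,*[tuple(int(round(z)) for z in r) for r in q],c,1,cv2.LINE_AA)
    for yy,xe in((-.03,.285),(.03,.095)):
        L([0,yy,0],[xe,yy,0],(0,0,255)); L([0,yy,.022],[xe,yy,.022],(255,0,0)); L([0,yy,0],[0,yy,.022],(0,160,0))
    L([0,-.03,0],[0,.03,0],(0,0,255)); L([.285,-.03,0],[.285,.03,0],(0,0,255))
    for z in(0,.02): L([.1,.034,z],[.13,.022,z],(0,200,255)); L([.13,.022,z],[.255,.022,z],(0,200,255))
    L([.193,-.02,0],[.193,.02,0],(255,0,255));L([.235,-.02,0],[.235,.02,0],(255,0,255))
    cv2.imwrite(f"pics/o_{n}_{sys.argv[4]}.png",im)
E
python3 ov2.py 0.471 -0.0445 0.29 b wrist
```

```text
clock: 6.28
eef_pos: [0.5183, -0.0305, 0.2076]
eef_rot: [3.14, 0.0, -1.282]
force: [0.4, 0.1, -1.6]
gripper_width: 0.633
[ 0.5183132  -0.0305379   0.20756138] [ 3.13978239e+00  1.84899317e-04 -1.28151959e+00] 6.275
```

View pics/o_wrist_b.png

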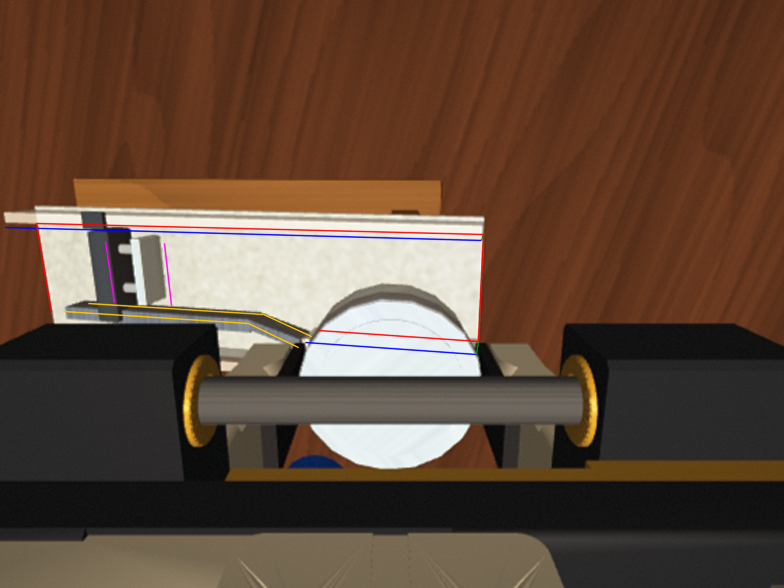

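View pics/raw_wrist_b.png

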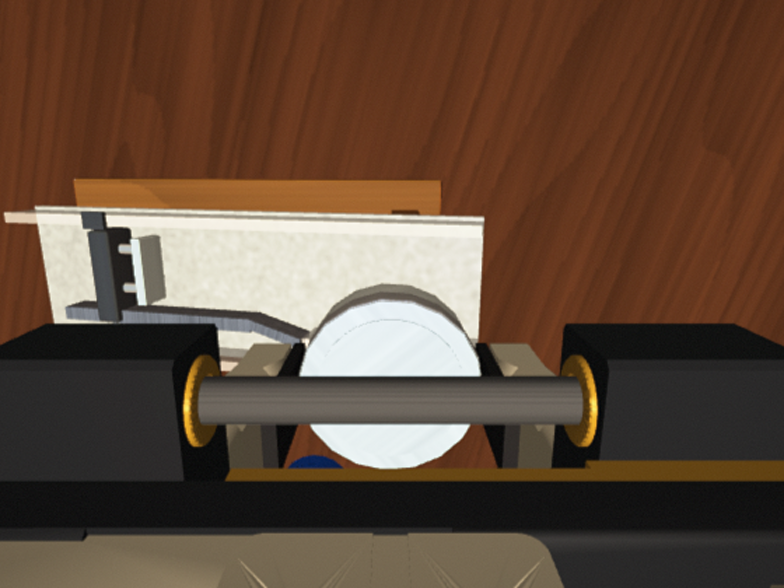

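```bash
python3 - <<'E'
import cv2
for n in("o","raw"):
    im=cv2.imread(f"pics/{n}_wrist_b.png")
    a=im[195:345,0:260]; b=im[195:345,240:500]
    cv2.imwrite(f"pics/z_{n}.png",cv2.resize(cv2.vconcat([cv2.resize(a,None,fx=3,fy=2),cv2.resize(b,None,fx=3,fy=2)]),(780,600)))
E
```

```text
(no output)
```

View pics/z_o.png

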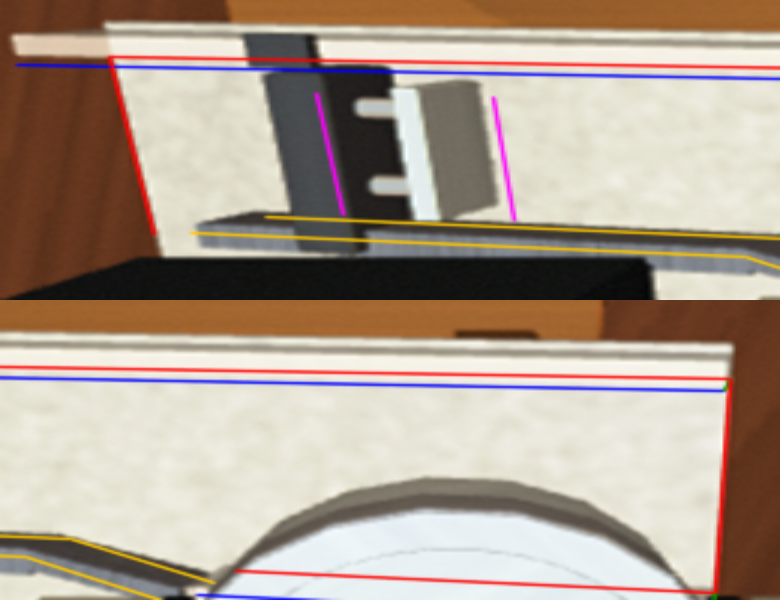

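View pics/z_raw.png

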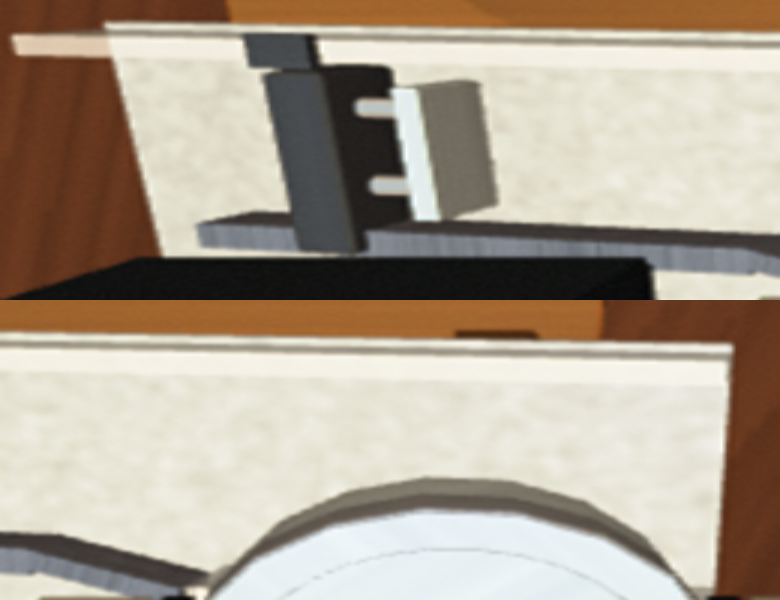

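```bash
python3 ov2.py 0.470 -0.0457 0.284 c wrist; python3 - <<'E'
import cv2
im=cv2.imread("pics/o_wrist_c.png")
a=im[195:345,0:260]; b=im[195:345,240:500]
cv2.imwrite("pics/z_c.png",cv2.resize(cv2.vconcat([cv2.resize(a,None,fx=3,fy=2),cv2.resize(b,None,fx=3,fy=2)]),(780,600)))
E
```

```text
[ 0.51841764 -0.03016494  0.20781506] [ 3.14025748e+00  1.62455276e-04 -1.28078256e+00] 6.325
```

View pics/z_c.png

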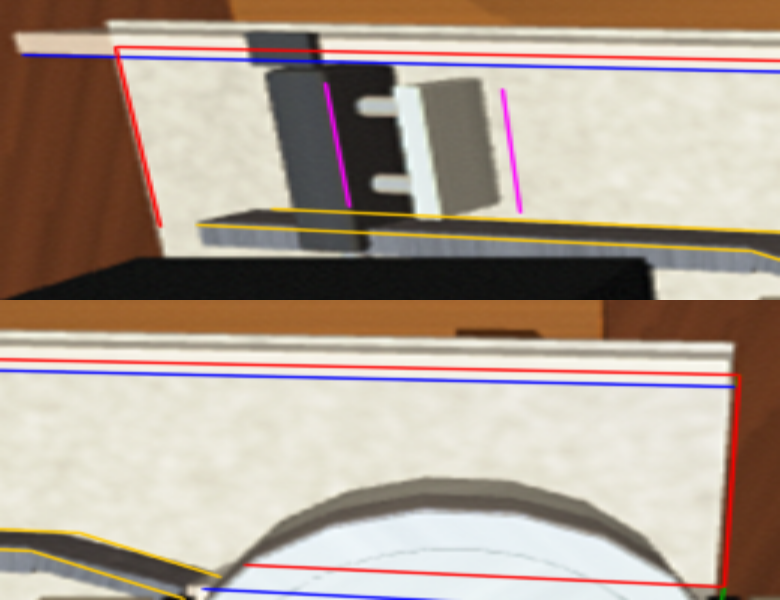

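```bash
python3 -m jog '[[-0.0005,-0.001,-0.04,-0.3],[-0.0005,-0.001,-0.075,-0.3],[-0.0005,-0.001,-0.09,-0.3],[-0.0005,-0.001,-0.09,-0.3],[-0.0005,-0.001,-0.09,-0.3]]'; python3 ov2.py 0.471 -0.0452 0.285 d wrist side top
```

```text
clock: 7.0
eef_pos: [0.5193, -0.0313, 0.1198]
eef_rot: [-3.14, -0.0, -1.286]
force: [-0.1, 0.5, -1.3]
gripper_width: 0.631
[ 0.51926304 -0.03127882  0.11982779] [-3.13973343e+00 -3.78206302e-04 -1.28560455e+00] 7.0
```

View pics/raw_wrist_d.png

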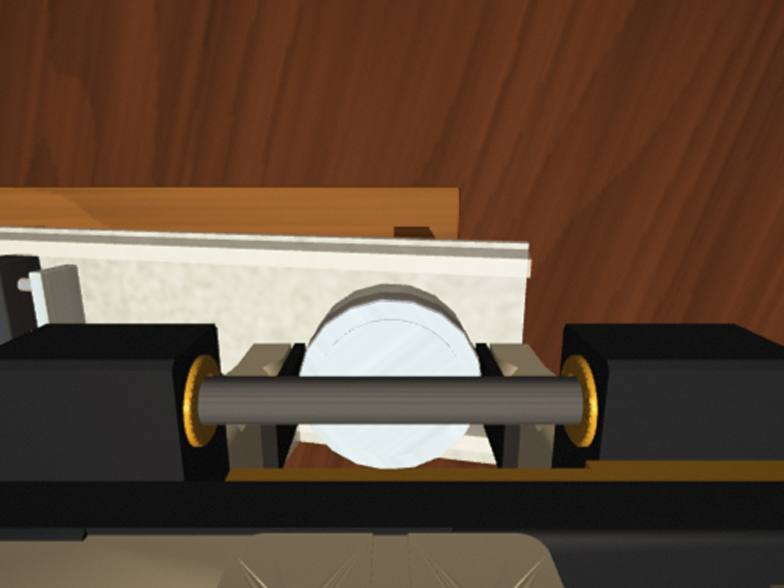

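View pics/raw_side_d.png

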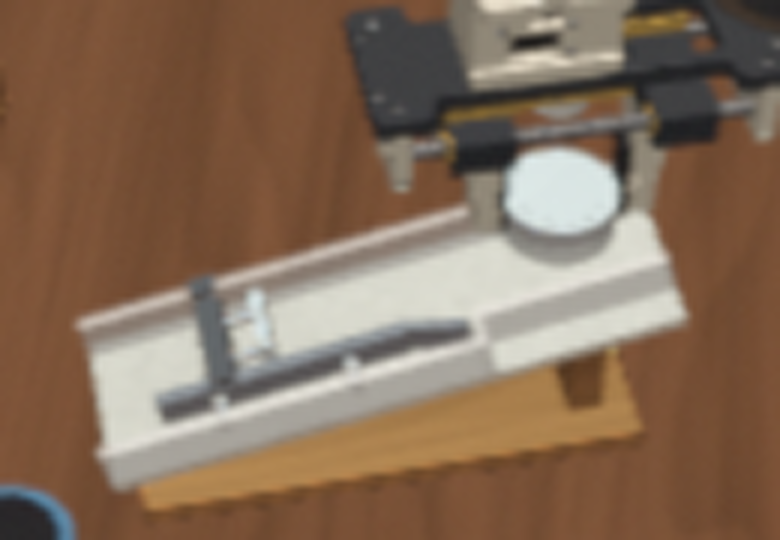

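```bash
python3 - <<'E'
import cv2
im=cv2.imread("pics/o_wrist_d.png")
cv2.imwrite("pics/z_d.png",cv2.resize(im[220:480,270:560],None,fx=2.6,fy=2.3))
E
```

```text
(no output)
```

View pics/z_d.png

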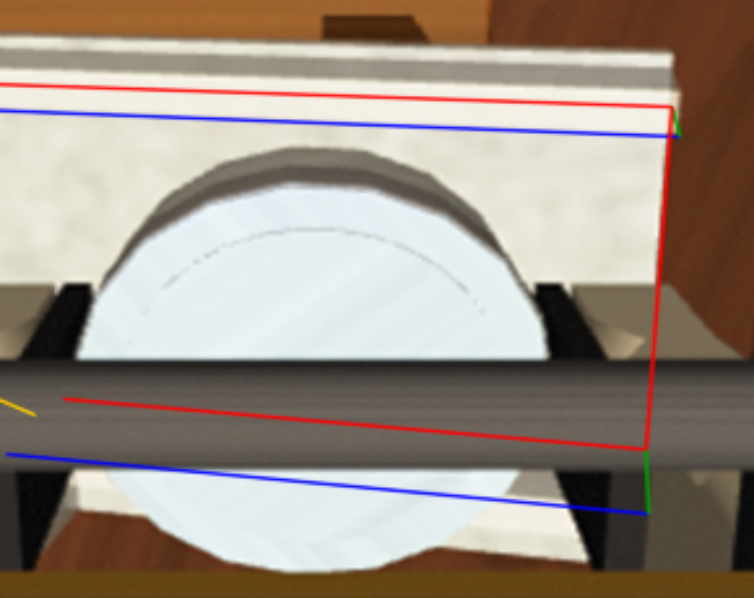

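```bash
python3 -m jog '[[0,0,-0.01,0],[0,0,-0.018,0],[0,0,-0.02,0],[0,0,-0.02,0]]'; python3 -m jog '[[0,0,-0.001,0],[0,0,-0.002,0],[0,0,-0.003,0],[0,0,-0.003,0]]'
```

```text
clock: 7.65
eef_pos: [0.5181, -0.0318, 0.0982]
eef_rot: [3.141, -0.0, -1.286]
force: [-0.1, 0.5, -0.9]
gripper_width: 0.633
clock: 8.15
eef_pos: [0.5184, -0.0317, 0.0962]
eef_rot: [-3.141, -0.0, -1.286]
force: [-1.3, -0.4, 5.8]
gripper_width: 0.632
```

Contact with the floor is made. Releasing.

```bash
python3 -m jog '[[0,0,0,0],[0,0,0,0],[0,0,0,0],[0,0,0,0]]' 0.064; python3 ov2.py 0.471 -0.0452 0.285 e wrist side
```

```text
clock: 8.65
eef_pos: [0.5182, -0.0317, 0.0955]
eef_rot: [3.141, -0.0, -1.286]
force: [-0.1, 0.6, -0.0]
gripper_width: 0.728
[ 0.51816537 -0.03172996  0.09546518] [ 3.14134433e+00 -1.91134310e-05 -1.28637809e+00] 8.65
```

View pics/raw_wrist_e.png

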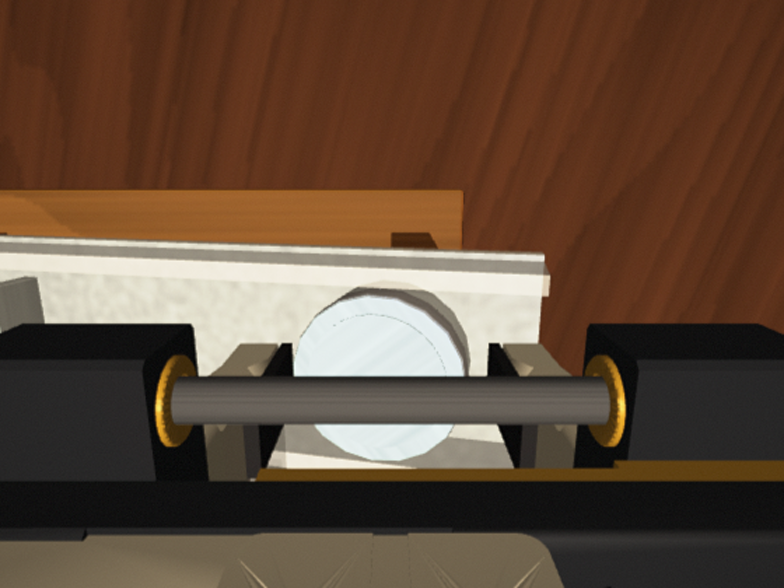

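View pics/raw_side_e.png

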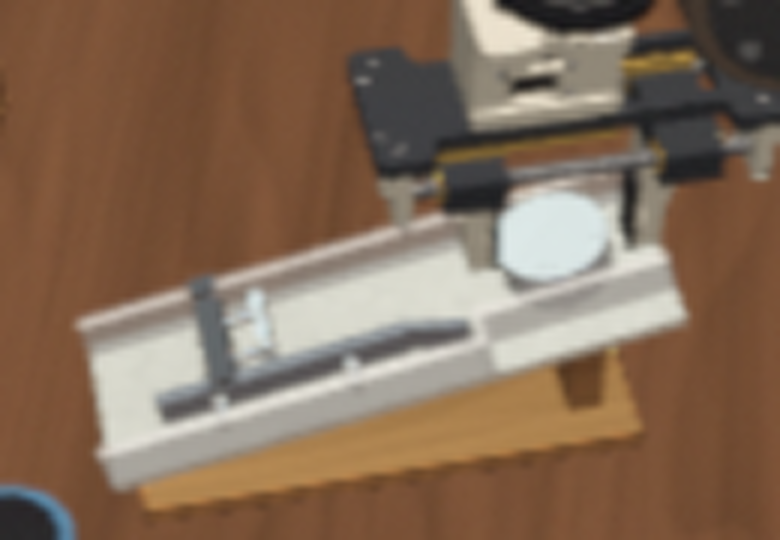

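```bash
python3 -m jog '[[0,0,0,0],[0,0,0,0],[0,0,0,0],[0,0,0,0]]' 0.072; python3 ov2.py 0.471 -0.0452 0.285 f wrist
```

```text
clock: 9.25
eef_pos: [0.5183, -0.0317, 0.0956]
eef_rot: [-3.142, -0.0, -1.286]
force: [0.1, 0.5, -0.2]
gripper_width: 0.82
[ 0.51827212 -0.0316962   0.09556928] [-3.14159005e+00 -2.12603350e-05 -1.28637066e+00] 9.25
```

View pics/raw_wrist_f.png

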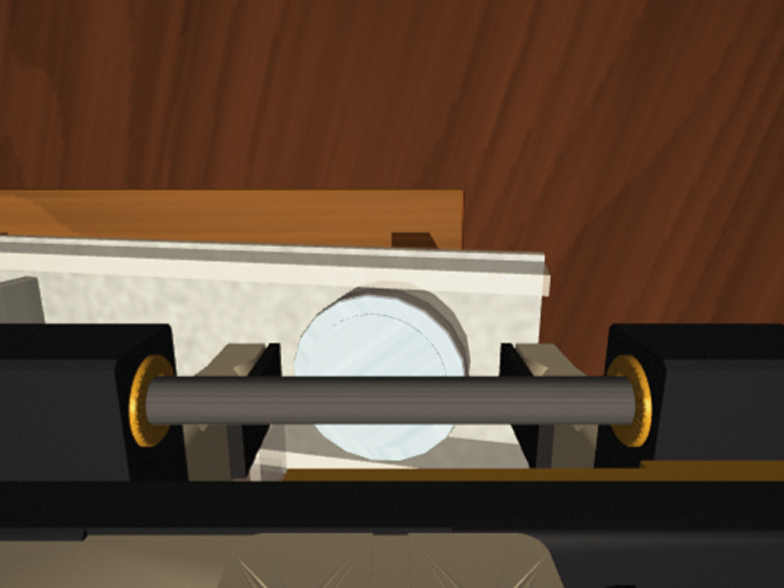

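The tin (384,375) stayed at rest while the fingers opened away from it. It lies flat and doesn't slide. Lifting off, closing, and moving behind it.

```bash
python3 -m jog '[[0,0,0.03,0],[0,0,0.065,0],[0,0,0.065,0]]'; python3 -m jog '[[-0.03,-0.009,0,0],[-0.0585,-0.0185,0,0],[-0.0585,-0.0185,0,0],[-0.0585,-0.0185,0,0],[-0.0585,-0.0185,0,0]]' 0.0 20; python3 ov2.py 0.471 -0.0452 0.285 g wrist side
```

```text
clock: 9.68
eef_pos: [0.5201, -0.0314, 0.1634]
eef_rot: [-3.136, -0.001, -1.286]
force: [-0.3, 0.6, 0.1]
gripper_width: 0.818
clock: 10.3
eef_pos: [0.4604, -0.05, 0.1604]
eef_rot: [3.141, -0.0, -1.286]
force: [-0.5, -0.1, -0.1]
gripper_width: 0.315
[ 0.46037831 -0.04998071  0.16038469] [ 3.14147013e+00 -8.30749368e-05 -1.28624959e+00] 10.3
```

View pics/o_wrist_g.png

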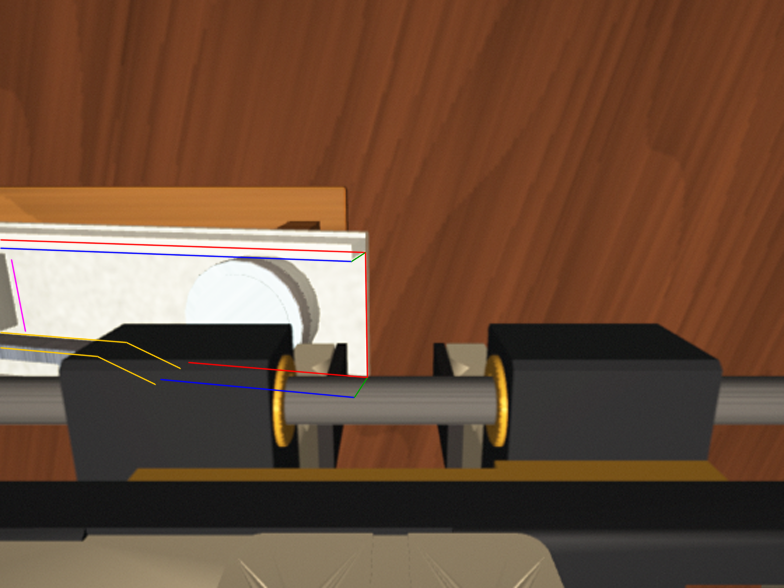

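View pics/raw_side_g.png

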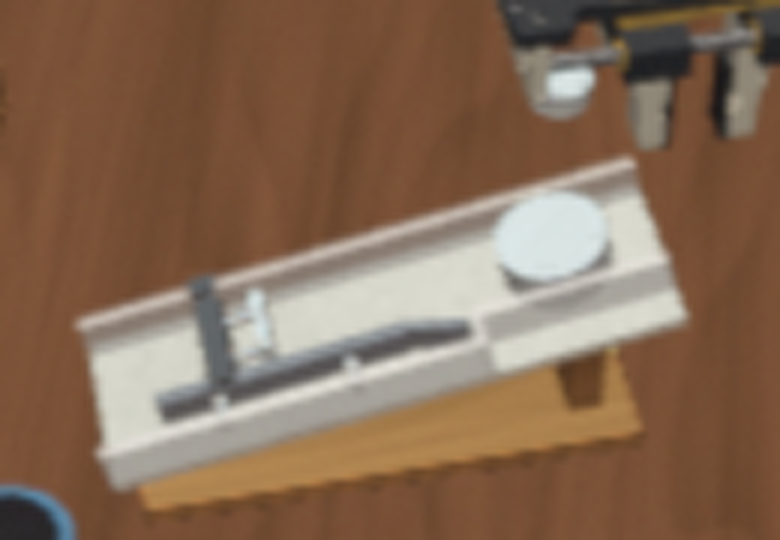

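```bash
python3 -m jog '[[0,0,-0.02,0],[0,0,-0.04,0],[0,0,-0.055,0],[0,0,-0.06,0],[0,0,-0.06,0],[0,0,-0.06,0]]'; python3 ov2.py 0.471 -0.0452 0.285 h wrist side; python3 - <<'E'
from h import *
import pickle
s=pickle.load(open("S.pkl","rb"))["side"]; f=chan(.471,-.0452,.285)
from scipy.optimize import least_squares
r=least_squares(lambda q:P(s,f([q[0],q[1],.024]))-np.array([200+552/6-.5,160+235/6-.5]),[.05,0]); print(r.x)
E
```

```text
clock: 11.15
eef_pos: [0.4603, -0.0501, 0.1011]
eef_rot: [-3.141, -0.0, -1.286]
force: [0.1, 0.9, 1.0]
gripper_width: 0.008
[ 0.46027406 -0.05006911  0.10110745] [-3.14067781e+00 -1.09974508e-04 -1.28623715e+00] 11.15
[ 0.04809791 -0.00024315]
```

View pics/raw_wrist_h.png

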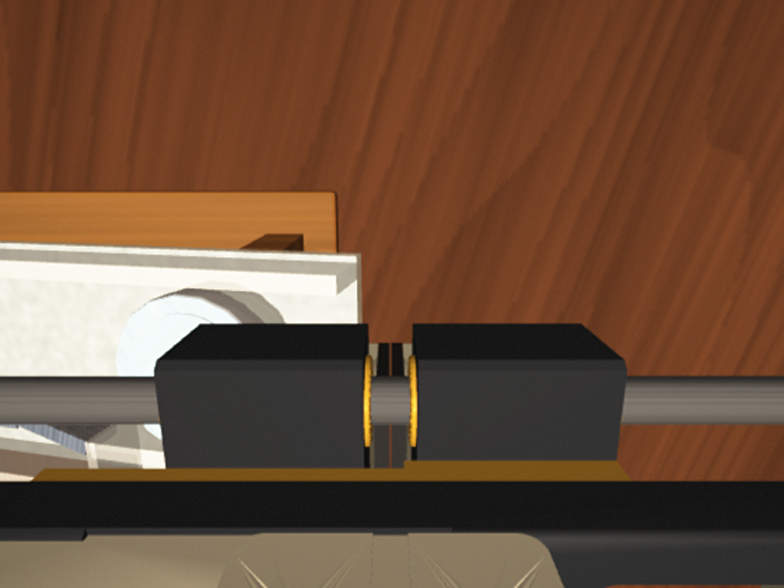

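View pics/raw_side_h.png

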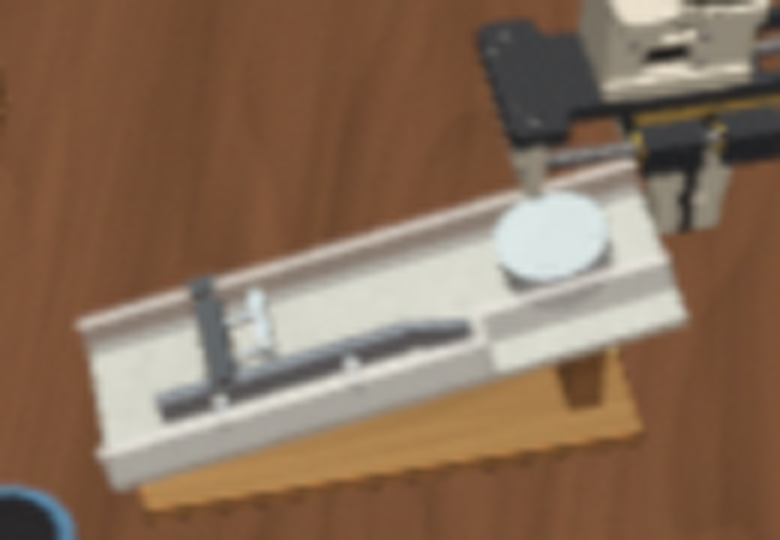

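```bash
python3 -m jog '[[0.0096,0.0028,-0.0021,0],[0.0144,0.0042,-0.0032,0],[0.0192,0.0056,-0.0043,0],[0.024,0.007,-0.0053,0],[0.0288,0.0084,-0.0064,0],[0.0336,0.0098,-0.0074,0],[0.0384,0.0112,-0.0085,0],[0.0384,0.0112,-0.0085,0]]'; python3 ov2.py 0.471 -0.0452 0.285 i wrist side
```

```text
clock: 12.25
eef_pos: [0.4985, -0.0389, 0.0919]
eef_rot: [3.142, -0.0, -1.286]
force: [-0.6, -0.7, 0.2]
gripper_width: 0.007
[ 0.4985197  -0.03887856  0.09190872] [ 3.14154431e+00 -4.38087425e-05 -1.28632743e+00] 12.25
```

View pics/raw_side_i.png

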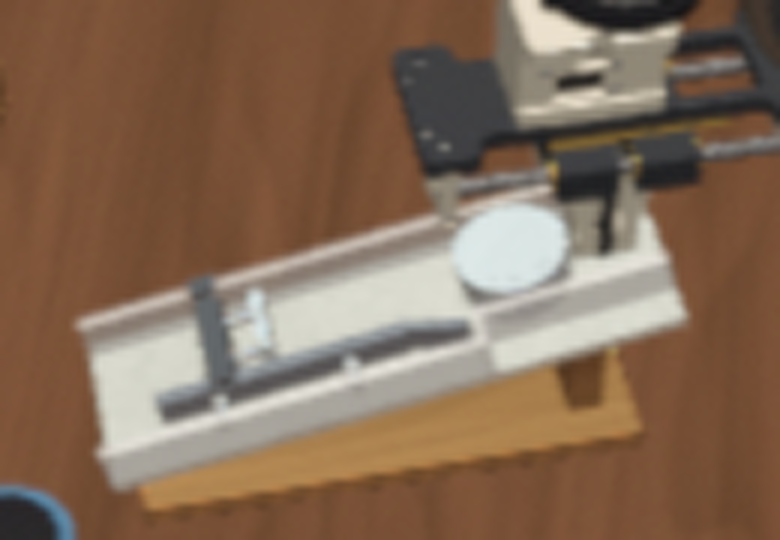

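```bash
cat > loc.py <<'E'
from h import *
import pickle,sys
from scipy.optimize import least_squares
from plant import status
s=pickle.load(open("S.pkl","rb"))["side"]; f=chan(.471,-.0452,.285)
u,v=map(float,sys.argv[1:3])
r=least_squares(lambda q:P(s,f([q[0],q[1],.024]))-np.array([200+u/6-.5,160+v/6-.5]),[.05,0]); print("tin",r.x)
e=status.read_state()["eef_pos"]; Rm=Ro.from_euler('ZY',[.285,np.radians(12)]).as_matrix(); print("tcp local",(e-[.471,-.0452,.092])@Rm)
E
python3 loc.py 511 248
```

```text
tin [0.06893608 0.00028095]
tcp local [ 0.02717632 -0.00168076  0.00581131]
```

```bash
python3 -m jog '[[0.0056,0.0016,-0.0012,0],[0.0144,0.0042,-0.0032,0],[0.024,0.007,-0.0053,0],[0.0336,0.0098,-0.0074,0],[0.0432,0.0126,-0.0096,0],[0.0528,0.0154,-0.0117,0],[0.0576,0.0169,-0.0128,0],[0.0576,0.0169,-0.0128,0]]';python3 -m jog '[[0.0048,0.0014,-0.0011,0],[0.0096,0.0028,-0.0021,0],[0.0144,0.0042,-0.0032,0],[0.0192,0.0056,-0.0043,0],[0.0192,0.0056,-0.0043,0]]'; python3 ov2.py 0.471 -0.0452 0.285 j wrist side; python3 loc.py 360 300
```

```text
clock: 13.35
eef_pos: [0.5558, -0.0223, 0.079]
eef_rot: [3.14, -0.0, -1.287]
force: [-2.4, -2.4, 3.3]
gripper_width: 0.007
clock: 13.98
eef_pos: [0.5748, -0.0166, 0.0748]
eef_rot: [3.141, -0.0, -1.286]
force: [-2.9, -1.6, 3.0]
gripper_width: 0.005
[ 0.57481968 -0.01661128  0.07476505] [ 3.14053418e+00 -2.39266823e-05 -1.28649404e+00] 13.975
tin [0.14606743 0.00479255]
tcp local [ 0.10889097 -0.00173994  0.00558531]
```

View pics/raw_side_j.png

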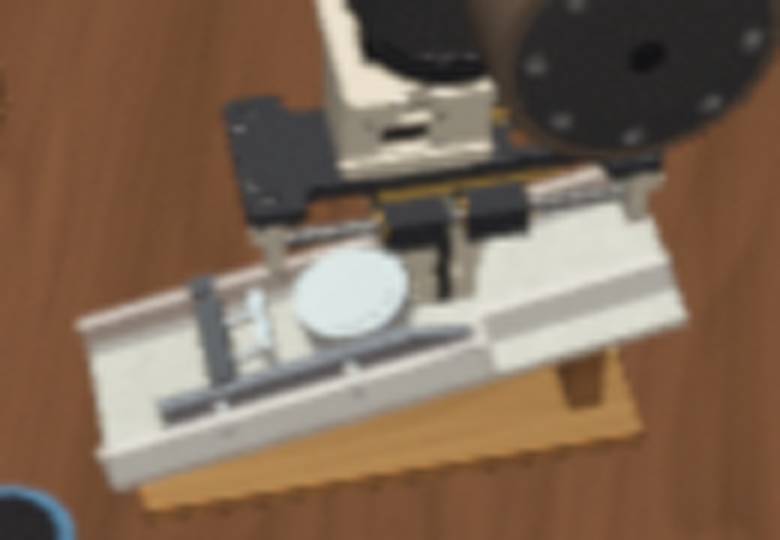

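View pics/raw_wrist_j.png

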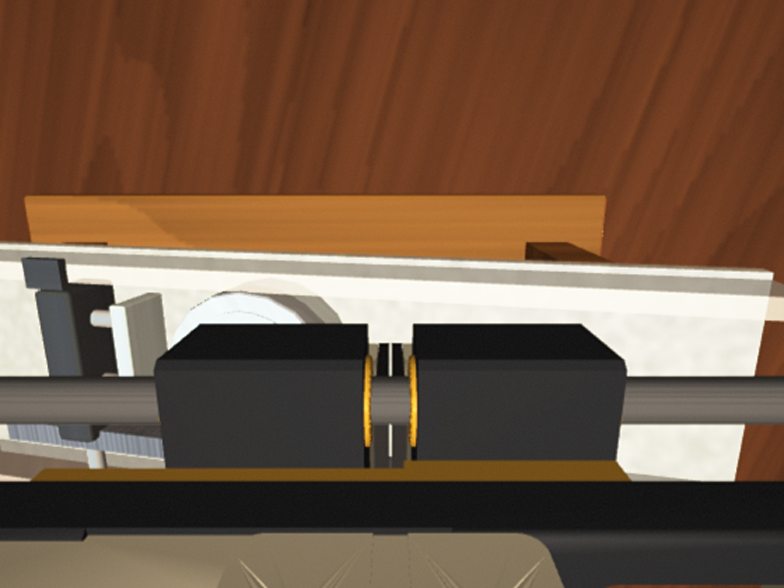

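```bash
python3 loc.py 351 293; python3 -m jog '[[0.0024,0.0007,-0.0005,0],[0.0047,0.0014,-0.001,0],[0.0047,0.0014,-0.001,0]]';python3 -m jog '[[0.0024,0.0007,-0.0005,0],[0.0047,0.0014,-0.001,0],[0.0047,0.0014,-0.001,0]]'; python3 ov2.py 0.471 -0.0452 0.285 k side top; python3 loc.py 330 300
```

```text
tin [ 0.14942314 -0.00128235]
tcp local [ 0.10889097 -0.00173994  0.00558531]
clock: 14.45
eef_pos: [0.5796, -0.0151, 0.0737]
eef_rot: [3.141, 0.0, -1.286]
force: [-3.2, -2.0, 2.0]
gripper_width: 0.004
clock: 14.82
eef_pos: [0.5846, -0.0136, 0.0727]
eef_rot: [-3.142, 0.0, -1.286]
force: [-2.8, -1.6, 0.1]
gripper_width: 0.006
[ 0.58457351 -0.01355784  0.07272479] [-3.14154799e+00  7.80054899e-05 -1.28641246e+00] 14.825
tin [ 0.16012401 -0.00079852]
tcp local [ 0.11930034 -0.00157764  0.00573965]
```

View pics/raw_side_k.png

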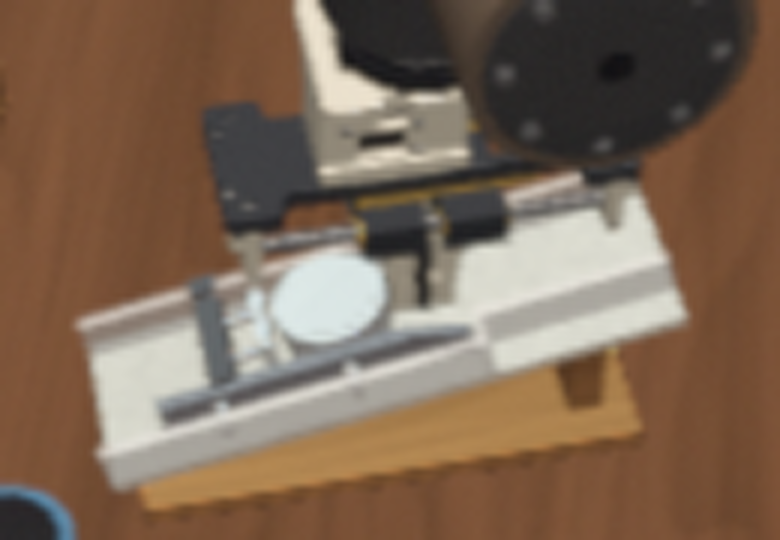

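View pics/raw_top_k.png

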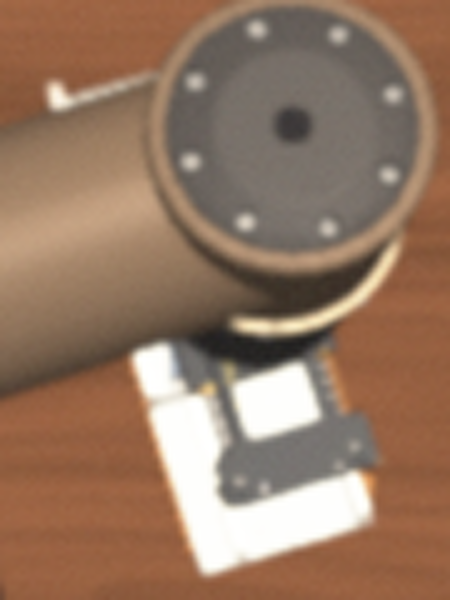

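```bash
for i in 1; do python3 -m jog '[[0.00094,0.00028,-0.0002,0],[0.00188,0.00055,-0.0004,0]]'; python3 loc.py 0 0|tail -1; python3 -m jog '[[0.00094,0.00028,-0.0002,0]]';python3 loc.py 0 0|tail -1;python3 -m jog '[[0.00094,0.00028,-0.0002,0]]';python3 loc.py 0 0|tail -1; python3 -m jog '[[0.00094,0.00028,-0.0002,0]]';python3 loc.py 0 0|tail -1; done; python3 ov2.py 0.471 -0.0452 0.285 l side wrist
```

```text
clock: 15.18
eef_pos: [0.586, -0.0132, 0.0725]
eef_rot: [3.141, 0.0, -1.286]
force: [-3.1, -1.5, 0.6]
gripper_width: 0.005
tcp local [ 0.12081817 -0.00159434  0.00572095]
clock: 15.3
eef_pos: [0.587, -0.0129, 0.0723]
eef_rot: [3.141, 0.0, -1.286]
force: [-4.0, -1.2, 1.1]
gripper_width: 0.006
tcp local [ 0.12190877 -0.00161256  0.00578295]
clock: 15.42
eef_pos: [0.5881, -0.0126, 0.0721]
eef_rot: [3.141, 0.0, -1.286]
force: [-4.2, -1.5, 1.2]
gripper_width: 0.002
tcp local [ 0.12301056 -0.00160493  0.00584045]
clock: 15.55
eef_pos: [0.5889, -0.0124, 0.0719]
eef_rot: [3.141, 0.0, -1.286]
force: [-5.9, -2.3, 1.6]
gripper_width: 0.001
tcp local [ 0.1238396  -0.0016163   0.00577197]
[ 0.58885317 -0.01235614  0.07189814] [ 3.14107692e+00  6.05478327e-05 -1.28647876e+00] 15.55
```

View pics/raw_side_l.png

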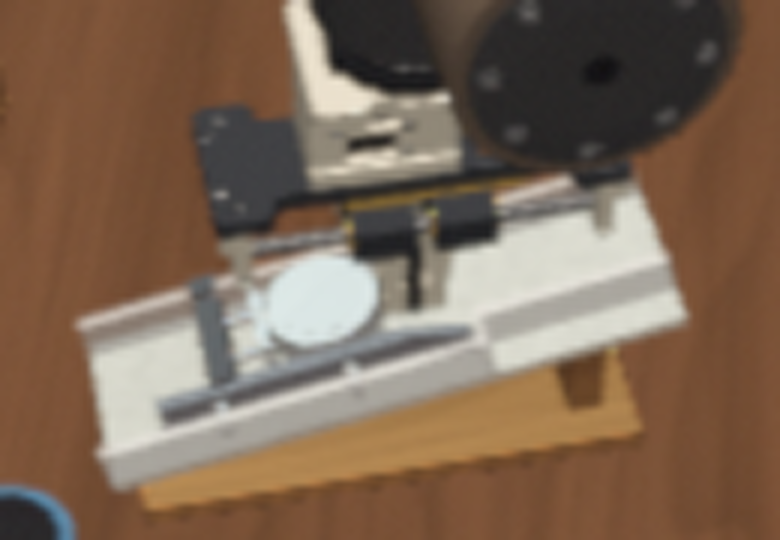

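View pics/raw_wrist_l.png

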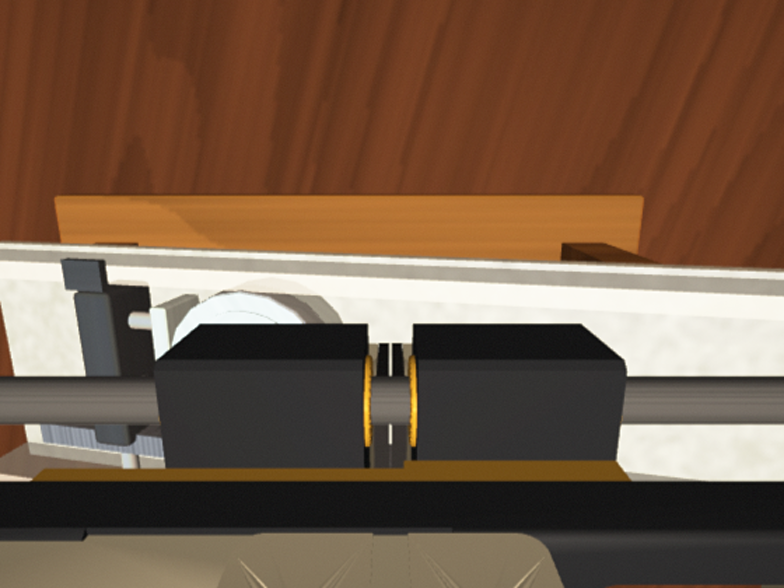

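```bash
python3 -m jog '[[0.00047,0.00014,-0.0001,0]]'; python3 loc.py 0 0|tail -1; python3 -m jog '[[0.00047,0.00014,-0.0001,0]]';python3 loc.py 0 0|tail -1
```

```text
clock: 15.78
eef_pos: [0.589, -0.0123, 0.0717]
eef_rot: [3.14, 0.0, -1.287]
force: [-6.5, -1.6, 1.5]
gripper_width: 0.003
tcp local [ 0.12400005 -0.00161249  0.00562677]
clock: 15.9
eef_pos: [0.5892, -0.0123, 0.0716]
eef_rot: [3.14, 0.0, -1.287]
force: [-7.2, -1.4, 4.1]
gripper_width: 0.006
tcp local [ 0.1242032  -0.00161659  0.00559532]
```

```bash
python3 - <<'E'
from h import *
from plant import snapshot,status
s=snapshot("side"); e=status.read_state()["eef_pos"]; d=np.array([np.cos(.285),np.sin(.285),0])
for a in(.075,.085,.095):
  for h in(.02,.03,.04,.05,.06): print(a,h,(P(s,e+d*a+[0,0,h])-[200,160]+.5)*6)
f=chan(.471,-.0452,.285)
cv2.imwrite("pics/m.png",cv2.resize(s["color"][190:240,225:295,::-1],None,fx=11,fy=11,interpolation=cv2.INTER_CUBIC))
E
```

```text
0.075 0.02 [255.20611312 296.20103865]
0.075 0.03 [254.28563624 281.835741  ]
0.075 0.04 [253.35384359 267.29384523]
0.075 0.05 [252.41052521 252.57207472]
0.075 0.06 [251.45546592 237.66707128]
0.085 0.02 [234.53779928 299.23723136]
0.085 0.03 [233.4896659 284.8714189]
0.085 0.04 [232.42863018 270.32876588]
0.085 0.05 [231.35445242 255.60598678]
0.085 0.06 [230.26688692 240.69971415]
0.095 0.02 [213.81482088 302.28145435]
0.095 0.03 [212.63835644 287.91517489]
0.095 0.04 [211.44739056 273.37181239]
0.095 0.05 [210.24165343 258.64807236]
0.095 0.06 [209.02086855 243.74057809]
```

View pics/m.png

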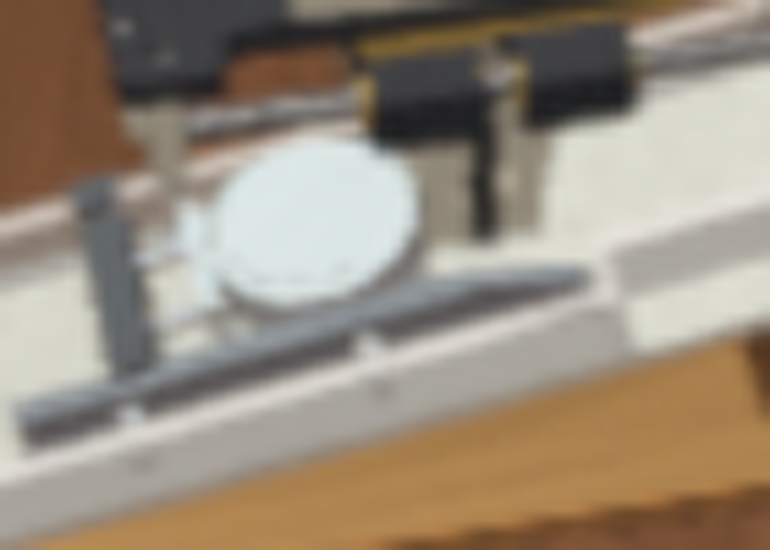

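```bash
python3 - <<'E'
import cv2
from plant import snapshot
S=__import__("pickle").load(open("S.pkl","rb"))["side"]
a=S["color"][200:225,228:260,::-1]; b=snapshot("side")["color"][200:225,228:260,::-1]
cv2.imwrite("pics/cmp.png",cv2.hconcat([cv2.resize(x,None,fx=12,fy=12,interpolation=cv2.INTER_CUBIC) for x in(a,b)]))
E
```

```text
(no output)
```

View pics/cmp.png

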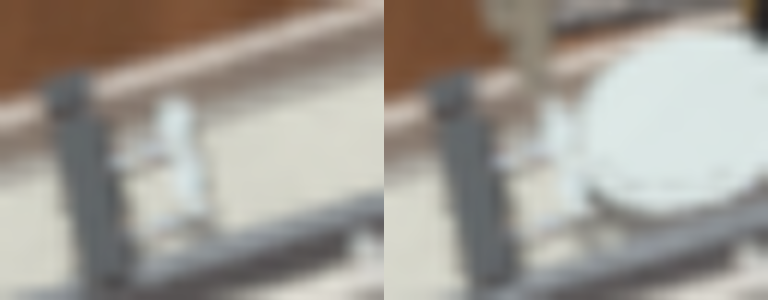

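```bash
python3 loc.py 0 0|tail -1; python3 -c "
from plant import status
print(status.read_state()['force'])"; python3 -m jog '[[0.0005,0.00014,0.0003,0]]'; python3 loc.py 0 0|tail -1; python3 -m jog '[[0.0005,0.00014,0.0003,0]]';python3 loc.py 0 0|tail -1
```

```text
tcp local [ 0.124192   -0.00166324  0.00559212]
[-8.38448279 -0.50993382  2.49645519]
clock: 16.12
eef_pos: [0.5894, -0.0122, 0.0718]
eef_rot: [3.14, 0.0, -1.287]
force: [-6.8, -2.5, 0.5]
gripper_width: 0.007
tcp local [ 0.12441497 -0.00161113  0.00576311]
clock: 16.25
eef_pos: [0.5898, -0.0121, 0.0719]
eef_rot: [3.139, 0.0, -1.287]
force: [-6.4, -2.0, 1.1]
gripper_width: 0.005
tcp local [ 0.1248108  -0.00160164  0.00600393]
```

```bash
python3 -m jog '[[0.0005,0.00014,-0.0001,0]]'; python3 loc.py 0 0|tail -1; python3 -m jog '[[0.0005,0.00014,-0.0001,0]]';python3 loc.py 0 0|tail -1
python3 - <<'E'
import cv2
from plant import snapshot
S=__import__("pickle").load(open("S.pkl","rb"))["side"]
a=S["color"][200:225,228:260,::-1]; b=snapshot("side")["color"][200:225,228:260,::-1]
cv2.imwrite("pics/cmp2.png",cv2.hconcat([cv2.resize(x,None,fx=12,fy=12,interpolation=cv2.INTER_CUBIC) for x in(a,b)]))
w=snapshot("wrist")["color"][190:330,0:280,::-1]; cv2.imwrite("pics/w3.png",cv2.resize(w,None,fx=2.8,fy=2.8,interpolation=cv2.INTER_CUBIC))
E
```

```text
clock: 16.38
eef_pos: [0.5903, -0.0119, 0.0718]
eef_rot: [3.139, 0.0, -1.287]
force: [-6.9, -1.5, 1.3]
gripper_width: 0.004
tcp local [ 0.12531981 -0.00160742  0.00603505]
clock: 16.5
eef_pos: [0.5907, -0.0118, 0.0717]
eef_rot: [3.139, 0.0, -1.287]
force: [-7.5, -1.1, 1.8]
gripper_width: 0.008
tcp local [ 0.12571423 -0.00163535  0.00594537]
```

View pics/cmp2.png

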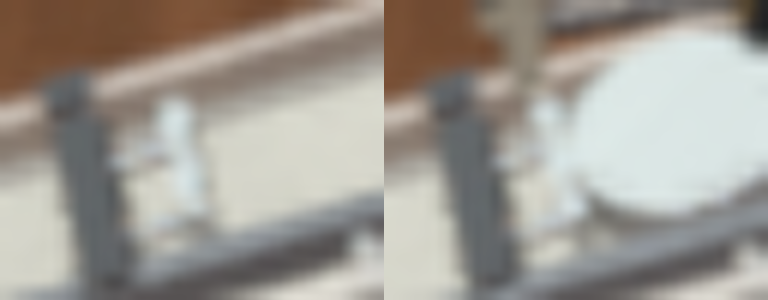

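View pics/w3.png

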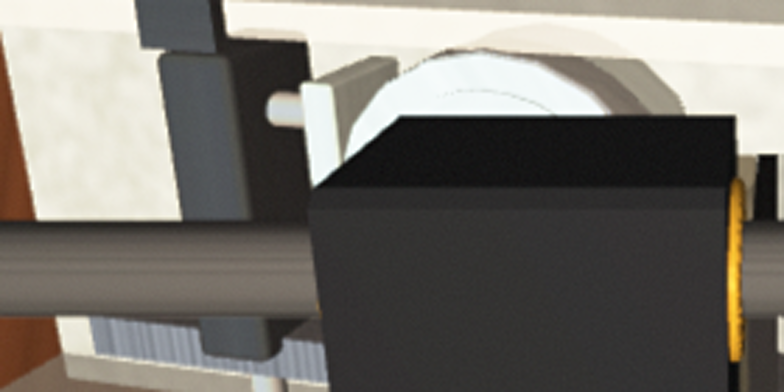

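```bash
python3 - <<'E'
import pickle,numpy as np
from plant import snapshot,status
from h import *
S=pickle.load(open("S.pkl","rb"))["side"]; b=snapshot("side")
f=chan(.471,-.0452,.285); q=P(S,f([[.2,-.02,.02],[.21,-.02,.02]]));print("px/10mm",q[1]-q[0],q)
for r in (209,210,211,212): print(r,S["color"][r,234:250].sum(1)//3,b["color"][r,234:250].sum(1)//3)
print(status.read_state()["force"]); 
E
python3 loc.py 0 0|tail -1
```

```text
px/10mm [-3.25911191  0.96707886] [[240.63699942 209.55548305]
 [237.37788752 210.5225619 ]]
209 [ 92 106 112 118 124 125 132 181 214 200 163 162 166 171 181 190] [ 94 107 115 120 125 137 186 216 198 183 215 225 227 227 227 226]
210 [ 99 100  99 112 135 145 156 196 219 198 164 178 189 196 205 207] [101 102 101 114 137 150 176 205 202 199 222 226 227 228 227 226]
211 [101 100  98 127 157 164 169 192 211 196 177 200 205 207 208 209] [102 102 101 129 159 167 178 202 212 214 225 227 228 227 226 225]
212 [101 100  95 130 167 180 186 190 204 203 185 195 206 208 208 208] [103 101  98 131 170 182 187 202 219 223 227 228 227 226 225 225]
[-7.28828058 -1.81088911  1.18681459]
tcp local [ 0.12577666 -0.00162063  0.00597656]
```

The gate is pressed in about 2 mm: the side-view plate shift is 1.5–3 mm, and the force rise of about 3 N agrees. Backing off uphill.

```bash
python3 -m jog '[[-0.0019,-0.0006,0.0004,0],[-0.0057,-0.0017,0.0013,0],[-0.015,-0.0044,0.0034,0],[-0.028,-0.0082,0.0065,0],[-0.028,-0.0082,0.03,0],[-0.028,-0.0082,0.08,0],[-0.028,-0.0082,0.13,0],[-0.028,-0.0082,0.13,0]]'; python3 -m jog '[[-0.05,0.02,0.03,0],[-0.09,0.05,0.03,0],[-0.09,0.1,0.03,0],[-0.09,0.15,0.03,0],[-0.09,0.2,0.03,0],[-0.09,0.2,0.03,0],[-0.09,0.2,0.03,0]]'; python3 ov2.py 0.471 -0.0452 0.285 n top side
```

```text
clock: 17.65
eef_pos: [0.5659, -0.0195, 0.2072]
eef_rot: [-3.133, -0.001, -1.286]
force: [0.3, -0.0, -0.8]
gripper_width: 0.006
clock: 18.52
eef_pos: [0.4733, 0.18, 0.2317]
eef_rot: [3.141, -0.0, -1.286]
force: [-0.5, 0.9, -0.2]
gripper_width: 0.005
[0.47328532 0.18003553 0.23166598] [ 3.14082722e+00 -1.57267920e-04 -1.28565389e+00] 18.525
```

View pics/raw_side_n.png

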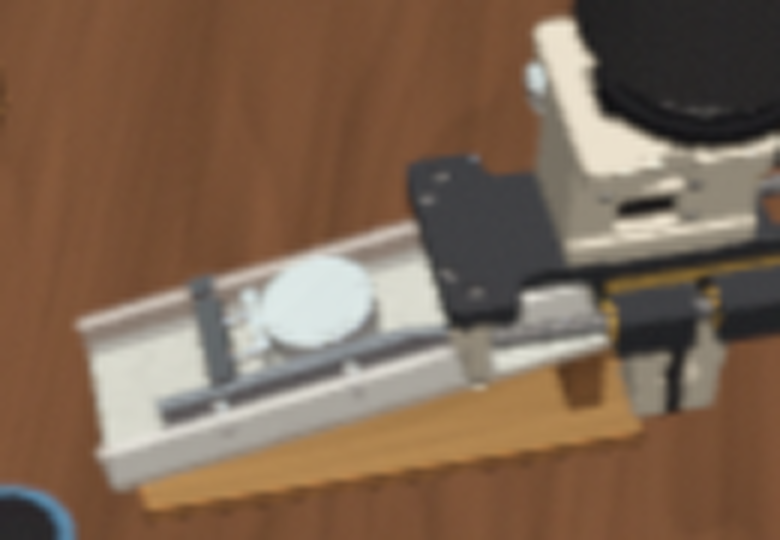

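View pics/raw_top_n.png

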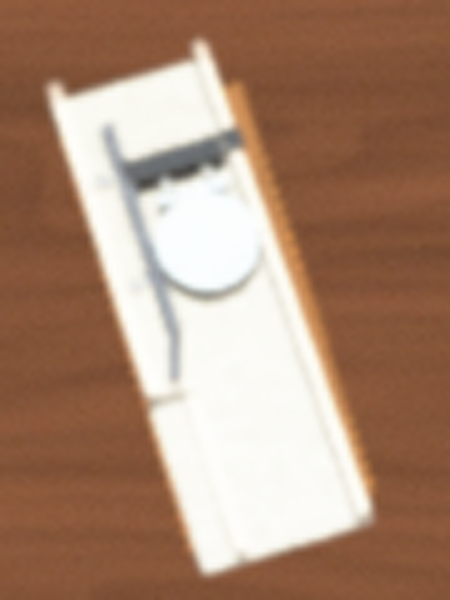

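The tin lies in the channel against the gate: side (317,302), top (207,243). Now to check that the plate is still pushed in.

```bash
python3 loc.py 317 302|head -1; python3 - <<'E'
import pickle,numpy as np,cv2
from plant import snapshot
S=pickle.load(open("S.pkl","rb")); b=snapshot("side");t=snapshot("top")
for r in (208,209,210,211,212): print(r,S["side"]["color"][r,234:250].sum(1)//3,b["color"][r,234:250].sum(1)//3)
R=lambda im:cv2.resize(im[165:190,265:297,::-1],None,fx=12,fy=12,interpolation=cv2.INTER_CUBIC)
R2=lambda im:cv2.resize(im[200:225,228:260,::-1],None,fx=12,fy=12,interpolation=cv2.INTER_CUBIC)
cv2.imwrite("pics/cmp3.png",cv2.vconcat([cv2.hconcat([R(S["top"]["color"]),R(t["color"])]),cv2.hconcat([R2(S["side"]["color"]),R2(b["color"])])]))
cv2.imwrite("pics/full_top.png",t["color"][:,:,::-1])
E
```

```text
tin [ 0.16647396 -0.00196947]
208 [ 89 108 128 129 126 124 129 160 181 167 139 141 148 155 162 165] [ 91 111 131 132 128 132 162 188 174 158 198 222 226 227 228 227]
209 [ 92 106 112 118 124 125 132 181 214 200 163 162 166 171 181 190] [ 94 108 114 120 125 137 187 217 198 183 216 225 227 228 227 227]
210 [ 99 100  99 112 135 145 156 196 219 198 164 178 189 196 205 207] [101 102 101 114 138 150 176 206 203 200 223 226 228 228 227 226]
211 [101 100  98 127 157 164 169 192 211 196 177 200 205 207 208 209] [102 102 100 128 159 167 179 202 212 214 225 228 229 227 226 225]
212 [101 100  95 130 167 180 186 190 204 203 185 195 206 208 208 208] [103 102  98 133 171 182 187 202 218 220 227 228 228 226 226 226]
```

View pics/cmp3.png

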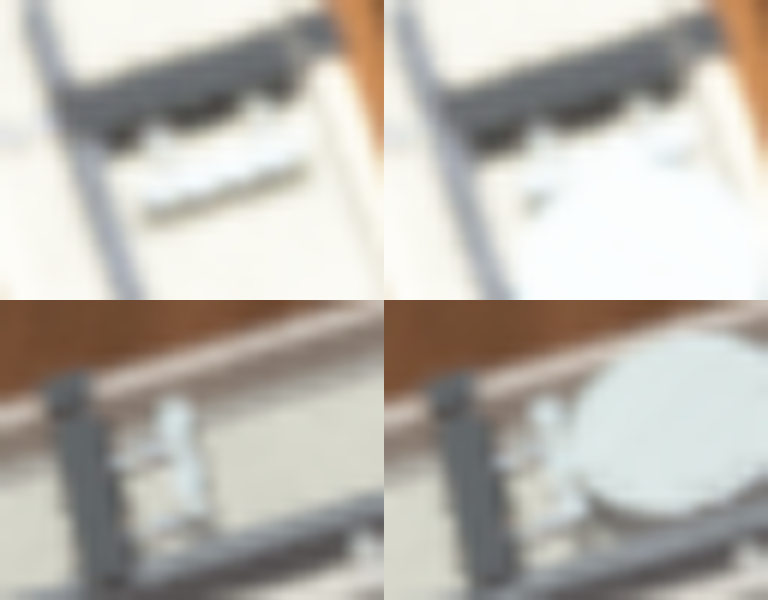

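View pics/full_top.png

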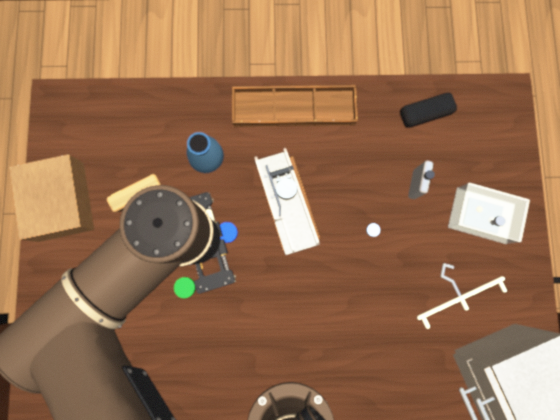

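After release the plate profile is the same as under the push. The top view also shows the plate about 2 mm further in than untouched. The bystanders are unmoved and the gripper is clear, so I'm handing in.

```bash
python3 -c "
from plant import env
print(env.hand_in())"
```

```text
the job is handed in; nothing more can be done
None
```

The larger silver tin is in the feed rack, resting against the sprung gate and pressing it in by about 2 mm. I handed the job in at about 19 s, and it reported no verdict.

**What I did:** I gripped the tin across its rim and set it flat in the upper channel at x ≈ 0.048 m, where it lay still. I then pushed it with the shut fingers past the brake in small steps and backed the arm off.

**Last checks:**
- **Tin:** it sits at x ≈ 0.166 m, y ≈ −0.002 m, and looks flat.
- **Gate:** the side view put the plate 1.5–3 mm in and the top view about 2 mm. The push force rose about 3 N on reaching it, so the gate force should be near 3 N. I could not measure that force directly. The plate stayed where it was when the arm let go.
- **Other things:** the small tin, flask and vase had not moved in the final top view. The arm hid part of the brush, but what showed looked unmoved. The gripper was clear of everything.

**What disagreed:**
- **Brake drag:** the drag I measured before the gate was about 3.5–4.6 N, a little under the stated 5–12 N.
- **Contact point:** the force rise came 2–3 mm earlier than I had estimated from the pictures.
- **Stall:** the fingers briefly stalled at first contact with the gate. They moved on after I raised them slightly.

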